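# Hang the yellow vial bin on the cleat stand

## Task

Hang the yellow bin level on the front of the white stand: tip it, hook its slanted rear strip over the middle of the green cleat, then bring the front down and press it gently until the lip under its back snaps in below the red spring roller and the bin sits flush. The cleat's height on the stand has been readjusted, so feel for it; do not let the bin swing or drop onto the stand, do not force it, and leave everything else on the table where it is.

Things in the scene. Friction and masses are not known exactly. Their poses are not given: they have to be found in the camera images.
- bin: Yellow open bin, one rigid piece, 0.24 to 0.42 kg. Sizes in mm: 75 in x, 100 in y, sides 60 high. Origin: centre of its underside; z up, +x to its front, -x to its back. Back plate: outer face x=-37, 78 high. A grey pad with white caps fills it to z=36.
- bin_tab (a point): Grip point on the bin's front tab, at (33, 0, 92) mm in the bin's frame. The tab is 10 thick in x, 50 wide in y, its top at z=108, free above z=60 on both sides: pinch it from above across its thickness.
- bin_strip (a point): Middle of the free edge of the slanted rear strip, at (-56.2, 0, 54.8) mm in the bin's frame. The strip is 5 thick, 100 wide and falls at 45 degrees from the back plate's top backward to this edge, which is round (radius 2.5 about this point).
- bin_lip (a point): Middle of the ridge on the bin's bottom rear lip, at (-55.8, 0, 4) mm in the bin's frame. The lip is 4 thick (z 0 to 4), 60 wide, and sticks out backward to x=-59; the ridge on it is round (radius 3 about this point), its top at z=7.
- stand: Fixed white upright board, 200 wide, 150 high, foot behind it. Origin: on the table below the middle of the face of its grey hanger plate; z up, +x out of that face, to the side where the bin hangs. Board and foot lie at x=-5 to -85 mm. The plate with cleat and roller is clamped up to 12 mm above or below its middle setting: this offset d is not reported. It holds under load. Its faces are slick.
- home_mid (a point): Where the hung bin's origin ends up if d=0: (59, 0, 53) mm in the stand's frame; really d higher. The bin then has the stand's axes, its strip lies on the cleat with its edge against the plate, and the lip's end touches the plate, its ridge behind the roller. 0.42 to 0.65 rad of tip (front up, top towards the stand) lets the strip into the groove with the lip clear of the roller.
- cleat_mid (a point): Middle of the green cleat's free edge if d=0: (15.5, 0, 114) mm in the stand's frame; really d higher. The cleat is a slanted plate, 4 thick, 130 wide, rising outward at 45 degrees from the hanger plate's face to this edge (its corner nearer the plate at x=14, z=115.5). Between it and the plate opens a V groove, 14 wide at the top.
- roller_mid (a point): Axis of the red roller if d=0: (6.7, 0, 62.6) mm in the stand's frame; really d higher. Radius 5, 40 wide along y, turns freely; a spring holds it down (12.6 N plus 0.9 N per mm, up to 6 mm). A bin lowered level lands on it. A hooked bin turned level meets it at about 0.2 rad of tip; its weight does not take it past, 6 to 10 N down on the tab does.
- vial_a: Small clear vial with white cap, 28 across, 55 high, bystander; origin under its centre.
- vial_b: Small clear vial with white cap, as vial_a, bystander.
- vial_c: Small clear vial with white cap, as vial_a, bystander.
- well_plate: Clear flat plate with 24 wells, 127 x 85 x 14, bystander; origin under its centre.
- battery: Small black block battery with two brass studs, 26 x 17 x 49 high, bystander; origin under its centre.
- scoop: Lying spatula, 160 long, bystander; origin under its middle.
- tray: Small black open tray, 120 x 90 x 35 high, bystander; origin under its centre.
Not all that is in view belongs to the job. Of the things that look like the bin, take the one that is nearest to the robot's base at the start. What is shaped like the stand but orange is not meant.

How it is judged (in metres and radians):
On the way:
1. the tipped bin is hooked on: it bears on the stand while its strip edge is within 25 mm of the hanger face (angle between bin's own z axis and vertical above 0.13 rad and contact force between bin and stand above 0.3 N and x of bin_strip in the frame of stand between -0.002 and 0.025 m), for 0.1 s.
At the end, for the whole second after the job is handed in: The bin hangs on the stand at rest and released, level within 0.045 rad, square to the stand within 0.05 rad, its origin 55 to 63 mm out from the hanger face, within 15 mm of the stand's middle, underside 37 to 69 mm above the table, carried by the stand (angle between bin's own z axis and vertical below 0.045 rad and angle between the x axis of bin and the x axis of stand, either way round below 0.05 rad and x of bin in the frame of stand between 0.055 and 0.063 m and y of bin in the frame of stand between -0.015 and 0.015 m and z of bin in the frame of stand between 0.037 and 0.069 m and contact force between bin and stand above 0.5 N and linear speed of bin below 0.02 m/s); the robot touches nothing.
It fails at once if the bin is forced: more than 180 N summed over all contacts between bin and stand (a hung bin has about 70 N, each newton of push on its tab adds about 3) (contact force between bin and stand above 180 N).
It fails at once if the bin swings or drops onto the stand: still tipped by over 0.12 rad, it turns faster than 2.5 rad/s or moves faster than 0.25 m/s while touching it (contact force between bin and stand above 0.3 N and (angular speed of bin above 2.5 rad/s or linear speed of bin above 0.25 m/s) and angle between bin's own z axis and vertical above 0.12 rad).
It fails at once if a bystander (vial, well plate, battery, scoop or tray) is moved more than 30 mm (distance of any of vial_a, vial_b, vial_c, well_plate, battery, scoop, tray from where it was at the start of the episode above 0.03 m).
It also fails if it takes over 61 s, if anything falls off the work surface, if the arm or the gripper's body presses on something with over 40 N, if the wrist force passes 120 N, or if a joint passes its speed limit or range.

## Robot

A 6-joint arm with a two-finger parallel gripper is mounted at the origin on the work surface. World frame = base frame: x ahead of the robot, y to its left, z up, the work surface at z = 0. Lengths are in m, angles in degrees, forces in N, time in s.
With the tool pointing down it reaches from about 0.35 to 0.8 m from the base axis. Payload 7.3 kg.
Tool frame: the origin (TCP) lies at the very end of the fingers, on their centre line; the grasp point (between the pads) lies 19 mm behind it; x points along the fingers, y is the direction in which the jaws open and shut, and the axes are right-handed (so a half turn about x gives the same grasp; the last joint's range is limited). The gripper opens to 85 mm and grips with 20 to 120 N. Pads are 22 mm wide; open, the fingers measure 114 mm over their backs; the gripper's body (76 mm by 85 mm) begins 54 mm behind the grasp point. The pads swing forward as they close: fully open they stand 13 mm farther back than shut.
Start: joints at [-77.177, 19.595, 87.324, -0, 73.075, -8.365], TCP at [0.19, -0.49, 0.231] pointing down, gripper open.
Joint ranges: [-145.02, 145.02], [-44.19, 115.74], [2.07, 154.8], [-57.11, 237.11], [16.16, 152.29], [-177.93, 177.93]. Speed limits (degrees/s): [147.25, 147.25, 180, 180, 180, 180].

## Interface

Orientations are given as [roll, pitch, yaw] about the fixed x, y, z axes, in that order (R = Rz(yaw) Ry(pitch) Rx(roll)).
In Python, from bench import observe, imaging, arm gives the robot as it stands.
- The arm moves only by the tool move_arm, never from a script. Its argument "steps" is one flat list of numbers, 7 for each row, row after row: the shift along the tool's x, y, z in cm, then the turn, a rotation vector about the tool's x, y, z in rad, then the finger opening in cm, from 0 to 8.54. A call has 1 to 12 rows; each row is the pose to reach, as a shift and turn from the pose commanded when the call began, along the tool's axes at that moment; what a row does not reach only later rows make up. A row lasts 1/10 s, in which the tool goes at most 50 mm and 8.59 degrees, less where a joint would pass 70% of its speed; a pose out of reach is approached as far as the arm can. A call with a gripper value outside its range is refused whole. The fingers move at their own pace and stop on an object; "grip_force" is the grip in N (left out, the last holds). Time passes only in rows, so rows that repeat a pose let the fingers close. It gives the time, the measured TCP pose, the force and the opening at its end, in the units of the state.
- observe(): the state, without advancing time (a new reading comes with each control period).
- imaging.camera(name): name is "scene" or "top" or "wrist"; returns (picture, depth): 480x640x3 uint8, red, green, blue; 480x640 float32, m along the optical axis (not along the pixel's ray), 0 where there is no reading.
- imaging.camera_info(name): a dict with "fx", "fy", "cx", "cy" (pixels), "R" (3x3) and "t" (3): a world point X has camera coordinates R X + t; the wrist camera has in their place "tool_from_camera" (4x4, takes a point from camera to tool coordinates, whose origin is the TCP and whose axes are the tool frame's). Camera axes: x right, y down, z forward; pixel columns grow to the right and rows downward; lengths in m; the calibration is good to about 2 mm. A picture is of the moment at which its call begins: read the wrist's pose just before it. camera_info takes no time and is no camera call.
- arm.finish_job(): hands the job in, once; it reports no verdict.
The state is a dict: "time": time; "joints": joint angles; "qd": joint speeds; "joint_torque": joint torques, N m; "eef_pos": TCP position; "tcp_rot": TCP orientation; "contact_force": force on the tool from outside, world axes, zero at the start; "wrist_torque": the same for the moment, N m; "gripper_width": finger opening in m.
Only numpy, scipy, OpenCV 4.12 (cv2) and the standard library are available. Lean on these libraries where they do the work, as an engineer would, in place of code of your own. Each camera call takes 0.05 s, during which the arm holds its last target. There are 200 camera calls.

## Working session

There is one attempt and no reset: what is moved stays moved. The work goes in short steps, Python scripts to look and compute and a tool call to move; the robot and the scene stay as the last step left them, time stands still between calls to the robot, and variables do not carry over. Pictures are saved under pics/ and viewed, about 8 in all and at most 12, crops included, and the job is handed in when it is done.

Besides the shell and the picture viewer there is one more tool, called by a JSON object that holds its "fn" and its "kwargs". move_arm: Moves the arm, as the interface text tells. Its arguments: {"type":"object","properties":{"steps":{"type":"array"},"grip_force":{"type":"number"}},"required":["steps"]}

```bash
mkdir -p pics; python3 - <<'E'
from bench import observe, imaging, arm
import cv2,numpy as np
for n in("scene","top"):
    p,d=imaging.camera(n); np.savez(f"{n}.npz",p=p,d=d); cv2.imwrite(f"pics/{n}0.png",p[:,:,::-1])
    print(n,imaging.camera_info(n))
print(observe()); print(imaging.camera_info("wrist"))
E
```

```text
scene {'fx': 591.9088840269238, 'fy': 591.9088840269238, 'cx': 324.12046463956233, 'cy': 239.41519168640863, 'R': array([[-0.19547236,  0.98068756, -0.00651582],
       [ 0.53704496,  0.10148076, -0.83742723],
       [-0.82059324, -0.16719317, -0.54651   ]]), 't': array([ 0.1071016 , -0.2120577 ,  2.20244756])}
top {'fx': 458.9584034500494, 'fy': 458.9584034500494, 'cx': 320.64826290825965, 'cy': 237.463200170809, 'R': array([[ 0.00219047, -0.99980975,  0.01938194],
       [-0.9977645 , -0.00347974, -0.06673752],
       [ 0.06679226, -0.01919243, -0.9975823 ]]), 't': array([-0.01613958,  0.51124477,  1.08344663])}
{'time': 0.1, 'joints': array([-7.71752449e+01,  1.96326583e+01,  8.73716994e+01, -1.05562745e-03,
        7.30749430e+01, -8.36745892e+00]), 'qd': array([ 0.06049879,  0.06449172, -0.22268533, -0.07733739, -0.0122924 ,
       -0.01317784]), 'joint_torque': array([ 2.46032498e-03, -4.34447801e+01, -2.46491182e+01, -1.79276603e-04,
        4.68517304e-03,  8.12083584e-06]), 'eef_pos': array([ 0.18970205, -0.48914393,  0.23069387]), 'tcp_rot': array([-97.63813753,  89.92069283, 103.5543845 ]), 'contact_force': array([-0.46632528, -0.265711  ,  0.15807129]), 'wrist_torque': array([-0.03687976,  0.03716006, -0.03487946]), 'gripper_width': 0.08557283881408587}
{'fx': 365.12125366954194, 'fy': 365.12125366954194, 'cx': 315.33285347067374, 'cy': 243.68932470271147, 'tool_from_camera': array([[ 7.79444669e-04, -2.98949525e-01,  9.54268607e-01,
        -1.41712975e-01],
       [ 9.99999232e-01, -6.86778157e-04, -1.03194852e-03,
        -4.11348088e-04],
       [ 9.63871355e-04,  9.54268678e-01,  2.98948760e-01,
        -7.72853200e-02],
       [ 0.00000000e+00,  0.00000000e+00,  0.00000000e+00,
         1.00000000e+00]])}
```

View pics/top0.png

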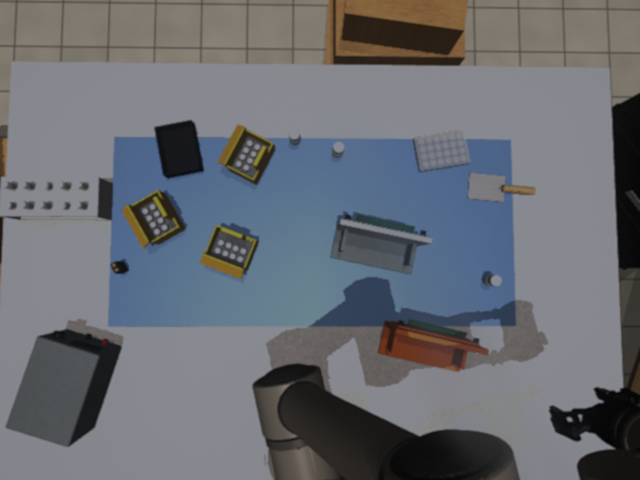

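View pics/scene0.png

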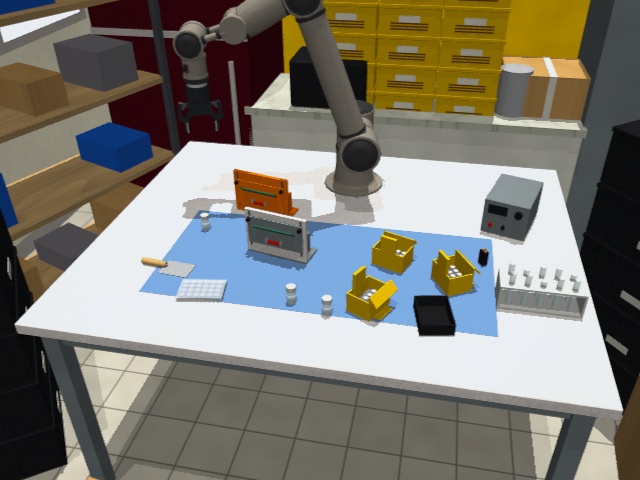

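Top view: the bins are at about (230,250), (155,218) and (247,153), and the white stand is at (380,242) with its face toward the top of the image (away from the robot). The nearest bin is the one at (230,250). I'll enlarge it and measure.

```bash
cat > h.py <<'E'
from bench import observe, imaging, arm
import cv2,numpy as np
from scipy.spatial.transform import Rotation as Ro
def cloud(d,ci):
    v,u=np.mgrid[:480,:640]; P=np.stack([(u-ci['cx'])/ci['fx']*d,(v-ci['cy'])/ci['fy']*d,d],-1)
    if 'R' in ci: W=(P-ci['t'])@ci['R']
    else: W=P
    W[d==0]=np.nan
    return W
def tool(o=None):
    o=o or observe(); return Ro.from_euler('xyz',o['tcp_rot'],degrees=True).as_matrix(),o['eef_pos']
E
python3 - <<'E'
from h import *
for n in("top","scene"):
    f=np.load(n+".npz"); W=cloud(f['d'],imaging.camera_info(n)); p=f['p']
    if n=="top": boxes=[(150,190,120,95),(300,195,150,80)]
    else: boxes=[(350,215,85,70),(235,195,95,75)]
    ims=[cv2.resize(p[y:y+h,x:x+w],(400,int(h*400/w)),interpolation=cv2.INTER_CUBIC) for x,y,w,h in boxes]
    H=max(i.shape[0] for i in ims)
    ims=[cv2.copyMakeBorder(i,0,H-i.shape[0],0,0,cv2.BORDER_CONSTANT) for i in ims]
    globals()['r'+n]=np.hstack(ims)
    hsv=cv2.cvtColor(p,cv2.COLOR_RGB2HSV)
    if n=="top":
        x,y,w,h=195,215,70,70
    else: x,y,w,h=365,225,55,52
    m=np.zeros((480,640),bool); m[y:y+h,x:x+w]=True
    yel=m&(hsv[...,0]>15)&(hsv[...,0]<32)&(hsv[...,1]>120)
    Y=W[yel];Y=Y[~np.isnan(Y[:,0])]
    print(n,"yellow",len(Y),Y.min(0),Y.max(0))
    for a,b in((.098,.115),(.082,.095),(.066,.08),(.05,.064)):
        q=Y[(Y[:,2]>a)&(Y[:,2]<b)]
        if len(q)>3:
            (c,s,ang)=cv2.minAreaRect((q[:,:2]*1000).astype(np.float32)); print(a,len(q),q.mean(0).round(4),c,s,ang)
    np.save(n+"Y.npy",Y)
a,b=rtop,rscene
H=600//2
cv2.imwrite("pics/crop1.png",np.vstack([cv2.resize(a,(800,300)),cv2.resize(b,(800,300))])[:,:,::-1])
E
```

```text
top yellow 758 [0.41723889 0.13655391 0.00075258] [0.53412262 0.25902485 0.11396982]
0.098 94 [0.5157 0.1831 0.108 ] (515.9793090820312, 183.99786376953125) (50.44646072387695, 8.846264839172363) 69.21662139892578
0.082 4 [0.4601 0.1794 0.0834] (464.96636962890625, 168.4136199951172) (45.206974029541016, 72.7679443359375) 47.59894943237305
0.066 289 [0.4466 0.208  0.0733] (466.45953369140625, 208.20556640625) (95.00653839111328, 83.900634765625) 89.50492858886719
0.05 241 [0.4636 0.1989 0.0593] (475.8843994140625, 197.67501831054688) (98.49067687988281, 93.46770477294922) 69.13936614990234
scene yellow 1244 [ 0.34530411  0.13556454 -0.00452599] [0.67137339 0.25947267 0.11273022]
0.098 80 [0.5224 0.1835 0.1048] (591.825439453125, 172.640380859375) (49.72745895385742, 168.01837158203125) 81.7123794555664
0.082 59 [0.5206 0.1825 0.0882] (496.5322265625, 173.50001525878906) (80.12521362304688, 39.56486129760742) 20.913070678710938
0.066 168 [0.4788 0.1988 0.0728] (488.9981384277344, 196.30641174316406) (100.37120056152344, 84.89545440673828) 72.14517974853516
0.05 259 [0.5011 0.1987 0.057 ] (541.0032958984375, 175.15762329101562) (104.24862670898438, 226.6798858642578) 70.37789154052734
```

View pics/crop1.png

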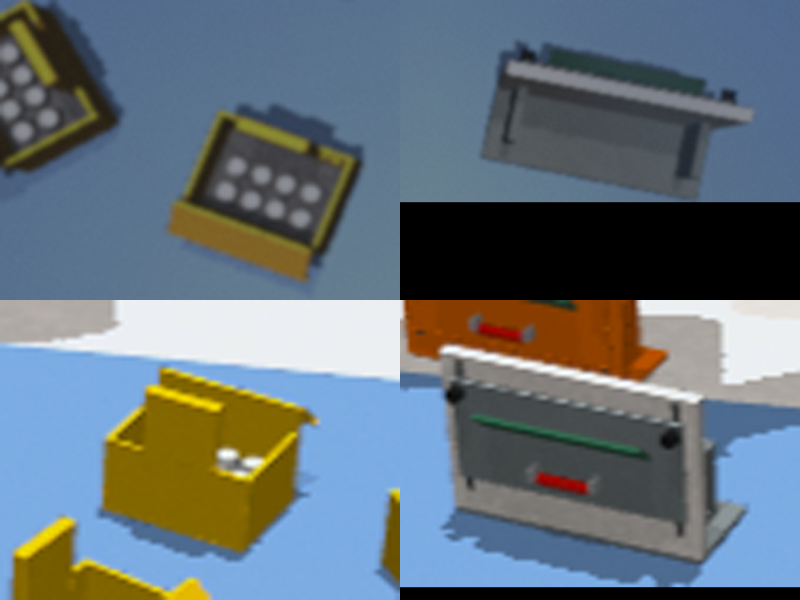

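The crops show the bin's tab at its front edge facing world +x (yaw about -21°), with the slanted strip toward the robot. The stand's face also points along +x, at about -13°. Next I'll fit the stand.

```bash
python3 - <<'E'
from h import *
f=np.load("top.npz"); W=cloud(f['d'],imaging.camera_info("top")); S=W[195:275,325:440].reshape(-1,3)
q=S[(S[:,2]>.142)&(S[:,2]<.156)]; print("board top",len(q),q.mean(0),cv2.minAreaRect((q[:,:2]*1000).astype(np.float32)))
g=np.load("scene.npz"); W=cloud(g['d'],imaging.camera_info("scene")); p=g['p']; hsv=cv2.cvtColor(p,cv2.COLOR_RGB2HSV)
m=np.zeros((480,640),bool); m[205:265,245:315]=True
for nm,mm in(("green",(hsv[...,0]>45)&(hsv[...,0]<85)&(hsv[...,1]>90)),("red",((hsv[...,0]<8)|(hsv[...,0]>172))&(hsv[...,1]>150))):
    k=m&mm; Q=W[k]; v,u=np.nonzero(k); print(nm,k.sum(),u.min(),u.max(),v.min(),v.max(),Q.mean(0),Q.min(0),Q.max(0))
Q=W[m&(hsv[...,1]<60)];Q=Q[(Q[:,2]>.04)&(Q[:,2]<.14)]
for i in range(4):
    c=np.median(Q,0); n=np.linalg.svd(Q-Q.mean(0))[2][2]; r=(Q-Q.mean(0))@n; Q=Q[abs(r)<max(.004,r.std()*1.5)]
n*=np.sign(n[0]);print("face",len(Q),Q.mean(0),n,np.degrees(np.arctan2(n[1],n[0])),r.std())
for nm,b in(("vials etc",None),): 
  pass
Wt=cloud(f['d'],imaging.camera_info("top"))
for u,v in((295,138),(338,149),(492,280),(440,150),(180,150),(120,267)): print(u,v,Wt[v,u].round(3))
E
```

```text
board top 554 [ 0.516803   -0.14966432  0.14925255] ((516.9249877929688, -150.298828125), (199.55072021484375, 12.780866622924805), 78.48616790771484)
green 95 252 293 225 235 [nan nan nan] [nan nan nan] [nan nan nan]
red 43 261 278 205 245 [ 0.52168132 -0.16358269  0.06119778] [ 0.30551555 -0.26049333  0.04804515] [ 0.54846523 -0.13854997  0.06853098]
face 1108 [ 0.52812173 -0.14717465  0.091175  ] [ 0.97914821 -0.20174503  0.02382713] -11.642373622209723 0.0022763263186328943
295 138 [0.743 0.047 0.055]
338 149 [ 0.718 -0.054  0.053]
492 280 [ 0.411 -0.412  0.054]
440 150 [ 0.727 -0.306  0.016]
180 150 [0.726 0.33  0.002]
120 267 [0.439 0.451 0.04 ]
```

```bash
python3 - <<'E'
from h import *
yaw=np.radians(-11.5); X=np.array([np.cos(yaw),np.sin(yaw),0]);Y=np.array([-X[1],X[0],0])
o=np.array([.5169,-.1503,0])+X*.011
for n,b in(("top",(205,240,340,430)),("scene",(205,260,245,315))):
    f=np.load(n+".npz"); W=cloud(f['d'],imaging.camera_info(n)); hsv=cv2.cvtColor(f['p'],cv2.COLOR_RGB2HSV)
    m=np.zeros((480,640),bool); m[b[0]:b[1],b[2]:b[3]]=True
    k=m&(hsv[...,0]>45)&(hsv[...,0]<92)&(hsv[...,1]>70)
    L=W[k]-o; L=np.stack([L@X,L@Y,L[:,2]],-1)*1000
    L=L[np.isfinite(L[:,0])]
    print(n,len(L)); print(np.percentile(L,[5,25,50,75,95],axis=0).round(1))
    if n=="top":
      for x0 in range(0,20,3):
        q=L[(L[:,0]>=x0)&(L[:,0]<x0+3)]; print(x0,len(q),np.median(q,0) if len(q) else 0)
      S=W[195:240,330:440].reshape(-1,3)-o;print("board z",np.median(S[(S[:,2]>.14)][:,2]))
    else:
      v,u=np.nonzero(m&(hsv[...,0]>45)&(hsv[...,0]<92)&(hsv[...,1]>70)); print(len(u))
      ci=imaging.camera_info(n)
      for d in(-12,-6,0,6,12):
        r=[]
        for pt in((15.5,65,114+d),(15.5,-65,114+d),(6.7,0,62.6+d)):
          c=ci['R']@(o+X*pt[0]/1e3+Y*pt[1]/1e3+np.array([0,0,pt[2]/1e3]))+ci['t']; r.append((c[:2]/c[2]*ci['fx']+[ci['cx'],ci['cy']]).round(1))
        print(d,r)
      print([ (uu,v[u==uu].min(),v[u==uu].max()) for uu in range(250,298,4) if (u==uu).any()])
      k=m&((hsv[...,0]<8)|(hsv[...,0]>172))&(hsv[...,1]>150); v,u=np.nonzero(k); s=v>230; print("red",u[s].mean(),v[s].mean(),v[s].min(),v[s].max(),u[s].min(),u[s].max())
      for pt in((-5,100,150),(-5,-100,150)):
          c=ci['R']@(o+X*pt[0]/1e3+Y*pt[1]/1e3+np.array([0,0,pt[2]/1e3]))+ci['t']; print((c[:2]/c[2]*ci['fx']+[ci['cx'],ci['cy']]).round(1))
R,t=tool();print(R.round(3))
# bin
Y_=np.load("topY.npy")
for yb in(-20.8,):
    q=Y_[(Y_[:,2]>.103)]; c=cv2.minAreaRect((q[:,:2]*1000).astype(np.float32)); print(c)
E
```

```text
top 189
[[  6.6 -56.9 102.3]
 [  8.2 -24.6 105.1]
 [ 10.   15.5 107.1]
 [ 11.9  41.2 109.2]
 [ 13.7  58.1 111.9]]
0 0 0
3 5 [  5.65006473  47.47650464 102.38737879]
6 63 [  7.90606303   4.9823633  105.09226883]
9 75 [ 10.30268833   3.80859619 107.56816203]
12 45 [ 12.99757575  29.4464657  109.62948465]
15 1 [ 15.10550228  52.42962804 109.33070953]
18 0 0
board z 0.14928634866349005
scene 109
[[ -1.  -58.2  93.6]
 [  8.  -30.  101.1]
 [ 12.9   3.9 108. ]
 [ 16.1  35.7 110.8]
 [ 20.6  61.3 113.8]]
111
-12 [array([292.1, 236.5]), array([252.3, 227.5]), array([274.2, 245.1])]
-6 [array([292. , 234.8]), array([252.1, 225.8]), array([274.1, 243.4])]
0 [array([291.9, 233. ]), array([252. , 224.1]), array([274. , 241.7])]
6 [array([291.9, 231.3]), array([251.8, 222.3]), array([273.9, 240. ])]
12 [array([291.8, 229.5]), array([251.7, 220.6]), array([273.8, 238.3])]
[(254, np.int64(225), np.int64(226)), (258, np.int64(226), np.int64(228)), (262, np.int64(227), np.int64(229)), (266, np.int64(228), np.int64(230)), (270, np.int64(229), np.int64(231)), (274, np.int64(230), np.int64(231)), (278, np.int64(231), np.int64(232)), (282, np.int64(232), np.int64(233)), (286, np.int64(232), np.int64(234)), (290, np.int64(233), np.int64(235))]
red 272.85 242.4 240 245 267 278
[305.7 221.3]
[244. 208.]
[[-0.     0.362 -0.932]
 [ 0.001 -0.932 -0.362]
 [-1.    -0.001 -0.   ]]
((515.981201171875, 183.9996337890625), (50.44868469238281, 8.823604583740234), 69.15129089355469)
```

```bash
cat >> h.py <<'E'
def frame(yaw,tip=0):
    a=np.radians(yaw); bx=np.array([np.cos(a),np.sin(a),0]); by=np.array([-bx[1],bx[0],0])
    B=np.stack([bx,by,[0,0,1]],1)@Ro.from_rotvec([0,-tip,0]).as_matrix()   # bin frame
    return B
TB=np.array([[0,1,0],[0,0,-1],[-1,0,0]],float) # tool axes in bin frame (columns x=-z,y=+x,z=-y)
def toolR(yaw,tip=0): return frame(yaw,tip)@TB
def row(R0,t0,Rt,tt,n=''):
    s=R0.T@(np.asarray(tt)-t0)*100; w=Ro.from_matrix(R0.T@Rt).as_rotvec(); print(n,s.round(2),w.round(3))
E
python3 - <<'E'
from h import *
print(TB[:,0],np.linalg.det(TB))
R,t=tool(); Rt=toolR(-20.8)
row(R,t,Rt,[.45,-.15,.28],'way'); row(R,t,Rt,[.516,.184,.20],'above'); row(R,t,Rt,[.516,.184,.073],'grasp')
E
```

```text
[ 0.  0. -1.] 1.0
way [ -4.89 -22.22 -36.53] [-0.838 -0.001  0.001]
above [  3.15 -50.96 -54.76] [-0.838 -0.001  0.001]
grasp [ 15.85 -50.94 -54.75] [-0.838 -0.001  0.001]
```

{"fn": "move_arm", "kwargs": {"steps": [-5,-22.2,-36.5,-0.838,0,0,5,-5,-22.2,-36.5,-0.838,0,0,5,-5,-22.2,-36.5,-0.838,0,0,5,-5,-22.2,-36.5,-0.838,0,0,5,-5,-22.2,-36.5,-0.838,0,0,5,-5,-22.2,-36.5,-0.838,0,0,5,-5,-22.2,-36.5,-0.838,0,0,5,-5,-22.2,-36.5,-0.838,0,0,5,-5,-22.2,-36.5,-0.838,0,0,5,-5,-22.2,-36.5,-0.838,0,0,5], "grip_force": 50}}

```text
time: 1.1
eef_pos: [0.4516, -0.1477, 0.2814]
tcp_rot: [147.4, 89.9, 36.8]
contact_force: [0.1, -0.2, -0.3]
gripper_width: 0.0498
```

```bash
python3 - <<'E'
from h import *
R,t=tool(); Rt=toolR(-20.8);print(observe()['time'],t,observe()['joints'])
row(R,t,Rt,[.516,.184,.22],'above')
E
```

```text
1.1 [ 0.45157535 -0.14765251  0.28140557] [-2.73977594e+01  1.21512601e+01  8.96027489e+01  5.75713664e-02
  7.82188038e+01 -6.88433375e+00]
above [  6.17  -5.6  -33.31] [ 0.005 -0.001 -0.001]
```

```bash
python3 - <<'E'
from h import *
R,t=tool(); p,d=imaging.camera("wrist"); ci=imaging.camera_info("wrist"); T=ci['tool_from_camera']
W=(cloud(d,{k:v for k,v in ci.items() if k!='R'})@T[:3,:3].T+T[:3,3])@R.T+t
np.savez("w1.npz",p=p,W=W); cv2.imwrite("pics/w1.png",p[:,:,::-1])
S=W.reshape(-1,3); q=S[(S[:,2]>.14)&(S[:,2]<.158)&(abs(S[:,0]-.517)<.05)&(S[:,1]<0)]
print(len(q)); r=cv2.minAreaRect((q[:,:2]*1000).astype(np.float32)); print(r,np.median(q[:,2]))
hsv=cv2.cvtColor(p,cv2.COLOR_RGB2HSV)
k=(hsv[...,0]>45)&(hsv[...,0]<92)&(hsv[...,1]>70)
yaw=np.radians(-11.5); X=np.array([np.cos(yaw),np.sin(yaw),0]);Y=np.array([-X[1],X[0],0]);o=np.array([.5169,-.1503,0])+X*.011
L=W[k]-o; L=np.stack([L@X,L@Y,L[:,2]],-1)*1000; L=L[np.isfinite(L[:,0])];print(len(L))
if len(L): print(np.percentile(L,[5,25,50,75,95],axis=0).round(1)); print(np.percentile(L[:,2]-L[:,0],[10,50,90]))
E
```

```text
4264
((519.2888793945312, -147.3790283203125), (191.8250274658203, 12.578189849853516), 78.19039154052734) 0.14876281133252484
1919
[[  7.9 -59.4 102.6]
 [  9.8 -29.2 104.8]
 [ 12.2   4.2 107.1]
 [ 14.5  35.1 109.1]
 [ 16.5  57.8 110.8]]
[93.52122207 94.84005727 96.11710847]
```

View pics/w1.png

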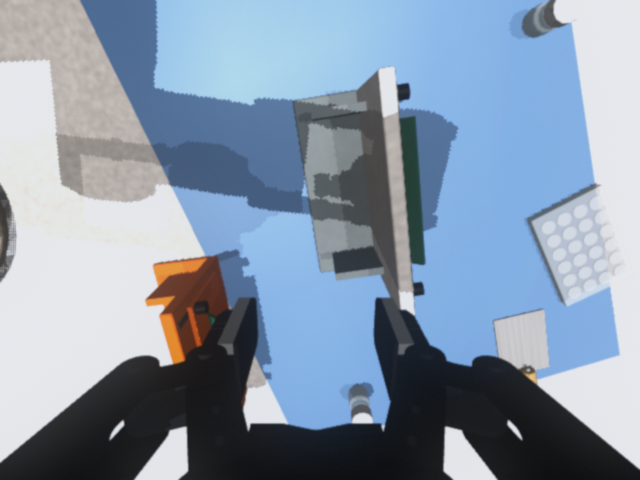

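The wrist view shows the stand's board top at columns 380–412 and the green cleat on its far side. The white-capped vial at (360,400) is out of the way. All the measurements put d at about -4 mm. Next is the bin.

{"fn": "move_arm", "kwargs": {"steps": [6,-5.6,-33.3,0.005,0,0,5,6,-5.6,-33.3,0.005,0,0,5,6,-5.6,-33.3,0.005,0,0,5,6,-5.6,-33.3,0.005,0,0,5,6,-5.6,-33.3,0.005,0,0,5,6,-5.6,-33.3,0.005,0,0,5,6,-5.6,-33.3,0.005,0,0,5,6,-5.6,-33.3,0.005,0,0,5,6,-5.6,-33.3,0.005,0,0,5]}}

```text
time: 2.05
eef_pos: [0.5155, 0.1801, 0.2204]
tcp_rot: [-36.5, 89.9, -147.5]
contact_force: [-0.4, -0.5, 0.7]
gripper_width: 0.0503
```

```bash
python3 - <<'E'
from h import *
R,t=tool(); p,d=imaging.camera("wrist"); ci=imaging.camera_info("wrist"); T=ci['tool_from_camera']
W=(cloud(d,{k:v for k,v in ci.items() if k!='R'})@T[:3,:3].T+T[:3,3])@R.T+t
hsv=cv2.cvtColor(p,cv2.COLOR_RGB2HSV); yel=(hsv[...,0]>15)&(hsv[...,0]<32)&(hsv[...,1]>120)
S=W[yel]; S=S[(abs(S[:,0]-.48)<.08)&(abs(S[:,1]-.19)<.09)]
for a,b in((.1,.115),(.072,.084),(.055,.064)):
    q=S[(S[:,2]>a)&(S[:,2]<b)]; print(a,len(q),np.median(q[:,2]),cv2.minAreaRect((q[:,:2]*1000).astype(np.float32)))
Rt=toolR(-20.8);print(t); row(R,t,Rt,[.516,.184,.073],'grasp')
cv2.imwrite("pics/w2.png",p[:,:,::-1])
E
```

```text
0.1 839 0.10682765892978931 ((517.5807495117188, 182.85552978515625), (50.14175796508789, 9.300036430358887), 69.26053619384766)
0.072 1256 0.07594872726126896 ((484.201904296875, 195.68353271484375), (98.77284240722656, 78.47745513916016), 68.95481872558594)
0.055 1970 0.058999843314028105 ((477.55535888671875, 198.33909606933594), (101.87118530273438, 95.17911529541016), 69.21186828613281)
[0.51547041 0.18008466 0.2204027 ]
grasp [14.74 -0.07 -0.41] [-0.004  0.002  0.001]
```

View pics/w2.png

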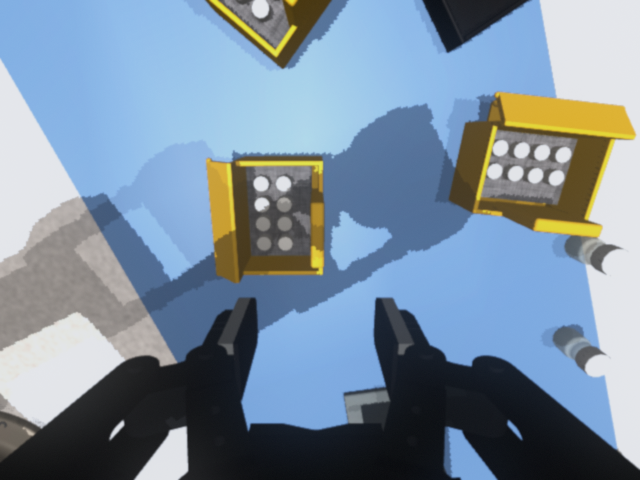

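The tab is at about pixel (318,210), under the line of the fingers, and nothing obstructs the descent. Wrist depth puts it at (0.517, 0.183).

{"fn": "move_arm", "kwargs": {"steps": [4,0.1,-0.3,0,0,0,4.5,8,0.1,-0.3,0,0,0,4.5,12,0.1,-0.3,0,0,0,4.5,14.6,0.1,-0.3,0,0,0,4.5,14.6,0.1,-0.3,0,0,0,4.5,14.6,0.1,-0.3,0,0,0,4.5,14.6,0.1,-0.3,0,0,0,0,14.6,0.1,-0.3,0,0,0,0,14.6,0.1,-0.3,0,0,0,0,14.6,0.1,-0.3,0,0,0,0,14.6,0.1,-0.3,0,0,0,0,14.6,0.1,-0.3,0,0,0,0], "grip_force": 60}}

```text
time: 3.3
eef_pos: [0.5185, 0.1831, 0.0771]
tcp_rot: [115.9, 89.8, 4.8]
contact_force: [-0.8, -1.4, 7.3]
gripper_width: 0.0092
```

```bash
python3 - <<'E'
from h import *
o=observe(); R,t=tool(o);print(o['gripper_width'],t,o['contact_force'],o['wrist_torque'])
# plan : stand
so=np.array([.5288,-.1527,0]); sy=-11.7; X=frame(sy)
g=np.array([33,0,92])/1e3; tcpb=g-np.array([0,0,.019])  # TCP in bin frame
strip=np.array([-56.2,0,54.8])/1e3
def tcp(sp,tip): # strip point in stand frame mm, tip -> tcp world
    B=frame(sy,tip); return so+X@(np.array(sp)/1e3)+B@(tcpb-strip)
tip=.52
row(R,t,toolR(-20.8),t+[0,0,.13],'lift')
for sp in((60,0,170),(12,0,128),(3,0,105)): print(tcp(sp,tip)); row(R,t,toolR(sy,tip),tcp(sp,tip),sp)
E
```

```text
0.009214699903606873 [0.51852823 0.18311122 0.07705653] [-0.79171007 -1.38211895  7.31903685] [-0.10639758  0.27500351 -0.06980457]
lift [-13.     0.03  -0.02] [-0.005 -0.001 -0.003]
[ 0.65449916 -0.17873105  0.23011602]
(60, 0, 170) [-15.28  25.74  28.86] [-0.16   0.042  0.516]
[ 0.60749647 -0.16899725  0.18811602]
(12, 0, 128) [-11.09  20.99  29.64] [-0.16   0.042  0.516]
[ 0.59868346 -0.16717217  0.16511602]
(3, 0, 105) [-8.79 20.1  29.79] [-0.16   0.042  0.516]
```

{"fn": "move_arm", "kwargs": {"steps": [-1,0,0,0,0,0,0,-3,0,0,0,0,0,0,-6,0,0,0,0,0,0,-9,0,0,0,0,0,0,-12,0,0,0,0,0,0,-15,0,0,0,0,0,0,-18,0,0,0,0,0,0,-18,0,0,0,0,0,0,-18,0,0,0,0,0,0]}}

```text
time: 4.2
eef_pos: [0.5175, 0.183, 0.2555]
tcp_rot: [112.7, 90.0, 1.7]
contact_force: [-0.1, 0.2, -3.6]
gripper_width: 0.0092
```

```bash
cat >> h.py <<'E'
def wcloud():
    """wrist cloud: tool-frame points, yellow mask, picture"""
    p,d=imaging.camera("wrist"); ci=imaging.camera_info("wrist"); T=ci['tool_from_camera']
    W=cloud(d,{k:v for k,v in ci.items() if k!='R'})@T[:3,:3].T+T[:3,3]
    hsv=cv2.cvtColor(p,cv2.COLOR_RGB2HSV)
    return W,(hsv[...,0]>15)&(hsv[...,0]<32)&(hsv[...,1]>120),p
E
python3 - <<'E'
from h import *
o=observe();R,t=tool(o);print(t,o['contact_force'],o['wrist_torque'],o['gripper_width'])
W,y,p=wcloud(); cv2.imwrite("pics/w3.png",p[:,:,::-1])
Q=W[y]@TB.T  # bin-aligned axes, origin TCP: x fwd,y left,z up
Q=Q[(abs(Q[:,0])<.12)&(abs(Q[:,1])<.09)&(Q[:,2]<.05)&(Q[:,2]>-.09)]*1000
np.save("Q3.npy",Q); print(len(Q),np.percentile(Q,[1,50,99],axis=0).round(1))
# rim of sides z=60 and back plate top 78 : planes by clusters
for a,b in((-30,-8),(-8,10)):
    q=Q[(Q[:,2]>a)&(Q[:,2]<b)]; h,e=np.histogram(q[:,2],bins=np.arange(a,b+1,2)); print(list(zip(e,h)))
rt=toolR(-20.8)
row(R,t,toolR(-11.7),[.67,.03,.26],'w1'); row(R,t,toolR(-11.7,.52),[.67,-.17,.26],'w2')
E
```

```text
[0.51751138 0.18302511 0.25548619] [-0.05782096  0.2441834  -3.64402892] [-0.06263432 -0.08304967  0.0332407 ] 0.009172131092088785
21667 [[-89.5 -47.  -73.9]
 [-65.7  18.  -14.4]
 [  4.5  49.3  30.9]]
[(np.int64(-30), np.int64(328)), (np.int64(-28), np.int64(402)), (np.int64(-26), np.int64(373)), (np.int64(-24), np.int64(378)), (np.int64(-22), np.int64(613)), (np.int64(-20), np.int64(1774)), (np.int64(-18), np.int64(1374)), (np.int64(-16), np.int64(708)), (np.int64(-14), np.int64(707)), (np.int64(-12), np.int64(729)), (np.int64(-10), np.int64(719))]
[(np.int64(-8), np.int64(749)), (np.int64(-6), np.int64(765)), (np.int64(-4), np.int64(818)), (np.int64(-2), np.int64(1413)), (np.int64(0), np.int64(843)), (np.int64(2), np.int64(37)), (np.int64(4), np.int64(36)), (np.int64(6), np.int64(43)), (np.int64(8), np.int64(47))]
w1 [-0.44 19.73  8.8 ] [-0.164 -0.    -0.001]
w2 [-0.44 26.92 27.46] [-0.16   0.042  0.518]
```

View pics/w3.png

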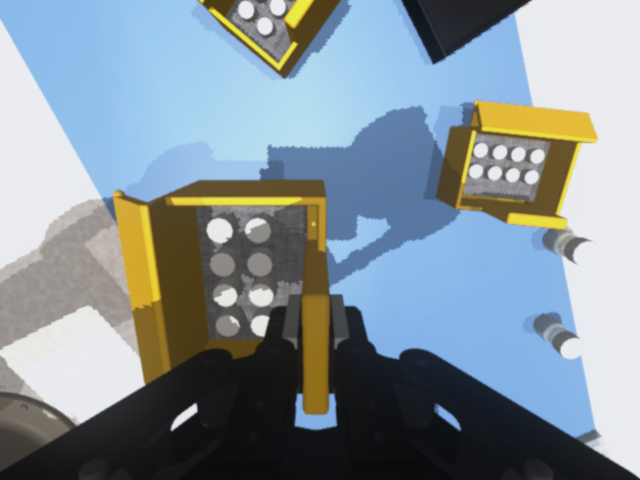

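The bin is held square. Depth shows the rim at -18 mm and the back plate's top at 0 relative to the TCP, so the TCP sits at z=78 mm in the bin's frame. Now I'll carry it around the front of the stand.

{"fn": "move_arm", "kwargs": {"steps": [-0.5,3,1.5,-0.03,0,0,0,-0.5,7,3,-0.07,0,0,0,-0.5,11,5,-0.1,0,0,0,-0.5,15,7,-0.13,0,0,0,-0.5,19.7,8.8,-0.16,0,0,0,-0.5,21,12,-0.16,0,0.1,0,-0.5,22.3,16,-0.16,0,0.2,0,-0.5,23.8,20,-0.16,0.03,0.3,0,-0.5,25.5,24,-0.16,0.035,0.4,0,-0.5,26.9,27.5,-0.16,0.042,0.518,0,-0.5,26.9,27.5,-0.16,0.042,0.518,0,-0.5,26.9,27.5,-0.16,0.042,0.518,0]}}

```text
time: 5.45
eef_pos: [0.6681, -0.1708, 0.2577]
tcp_rot: [90.1, 60.6, -11.7]
contact_force: [0.1, 0.1, -2.3]
gripper_width: 0.0093
```

```bash
cat >> h.py <<'E'
so=np.array([.5288,-.1527,0]); sy=-11.7; X=frame(sy)
tcpb=np.array([33,0,78])/1e3; strip=np.array([-56.2,0,54.8])/1e3
def tcp(sp,tip): return so+X@(np.array(sp)/1e3)+frame(sy,tip)@(tcpb-strip)
def binpose(R,t):
    B=R@TB.T; s=X.T@(t+B@(strip-tcpb)-so)*1e3
    b=X.T@(t-B@tcpb-so)*1e3
    return 'strip',s.round(1),'bin',b.round(1),'tip',np.arctan2(-(X.T@B)[0,2],(X.T@B)[2,2]).round(3),'rot',(X.T@B).round(3).tolist()
E
python3 - <<'E'
from h import *
o=observe();R,t=tool(o);print(o['time'],t,o['contact_force'],o['wrist_torque'],o['joints']); print(binpose(R,t))
W,y,p=wcloud(); cv2.imwrite("pics/w4.png",p[:,:,::-1])
for sp in((14,0,135),(6,0,125)): row(R,t,toolR(sy,.52),tcp(sp,.52),sp)
E
```

```text
5.45 [ 0.66810637 -0.17076363  0.25768344] [ 0.14175232  0.08329392 -2.31047022] [0.13794391 0.44174772 0.01372545] [-23.2796377   21.38781991  86.93426002   8.27003273  43.05824983
 -16.04128934]
('strip', array([ 73.8,  10.8, 193.7]), 'bin', array([149.6,  10.6, 173.5]), 'tip', np.float64(0.513), 'rot', [[0.871, 0.002, -0.491], [-0.002, 1.0, 0.0], [0.491, 0.001, 0.871]])
(14, 0, 135) [ 2.12 -8.1   1.08] [-0.002  0.     0.007]
(6, 0, 125) [ 2.59 -9.29  1.08] [-0.002  0.     0.007]
```

View pics/w4.png

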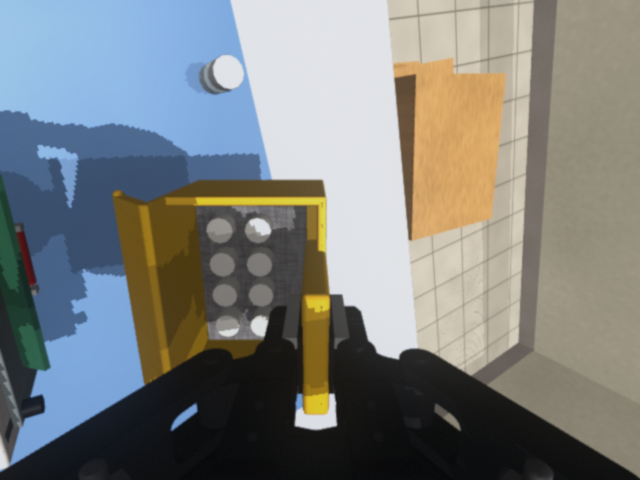

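The wrist view shows the cleat (green, left edge at (20,290)) and the roller (red, (25,255)) in the same picture as the strip (edge at about (118,195)). That lets me measure the relative geometry directly.

```bash
cat >> h.py <<'E'
def relmeas(o):
    """cleat and strip seen by wrist camera, in stand-axes (mm) with nominal stand origin"""
    R,t=tool(o); W,y,p=wcloud(); hsv=cv2.cvtColor(p,cv2.COLOR_RGB2HSV)
    L=((W@R.T+t-so)@X)*1e3
    g=(hsv[...,0]>45)&(hsv[...,0]<92)&(hsv[...,1]>70)&np.isfinite(L[...,0])
    g&=(abs(L[...,0]-10)<20)&(abs(L[...,2]-105)<25)
    G=L[g]; 
    if len(G)>50:
        print('green',len(G),np.percentile(G,[2,50,98],axis=0).round(1).tolist(),'z-x',np.percentile(G[:,2]-G[:,0],[10,50,90]).round(1))
        # outer edge vs y
        yb=np.arange(-70,70,10); e=[(b+5,np.percentile(G[(G[:,1]>b)&(G[:,1]<b+10),0],97)) for b in yb if ((G[:,1]>b)&(G[:,1]<b+10)).sum()>10]
        e=np.array(e); print('edge x(y)',e.round(1).tolist(), 'top z',np.percentile(G[:,2],97))
    r=((hsv[...,0]<8)|(hsv[...,0]>172))&(hsv[...,1]>150)&(abs(L[...,0]-6)<20)&(abs(L[...,2]-60)<25)
    if r.sum()>10: print('red',r.sum(),np.percentile(L[r],[5,50,95],axis=0).round(1).tolist())
    # strip: yellow points with bin-frame x<-36
    Bf=(W@TB.T+tcpb)*1e3
    s=y&(Bf[...,0]<-36)&(Bf[...,0]>-70)&(Bf[...,2]>45)&(Bf[...,2]<85)&(abs(Bf[...,1])<55)
    S=Bf[s]; 
    if s.sum()>50:
        print('strip binframe: x',np.percentile(S[:,0],[1,99]).round(1),'z',np.percentile(S[:,2],[1,99]).round(1),'y',np.percentile(S[:,1],[1,99]).round(1),'z-x med',np.median(S[:,2]-S[:,0]).round(2))
        for a in range(-20,50,10):
            q=S[(S[:,1]>a)&(S[:,1]<a+10)]
            if len(q)>20: print(a+5,np.percentile(q[:,0],2).round(1),end='; ')
        print()
    return p
E
python3 - <<'E'
from h import *
relmeas(observe())
E
```

```text
green 3765 [[0.7, -63.4, 97.0], [11.3, -15.3, 107.4], [16.8, 48.6, 111.4]] z-x [93. 96. 97.]
edge x(y) [[-65.0, 16.2], [-55.0, 16.3], [-45.0, 16.5], [-35.0, 16.6], [-25.0, 16.5], [-15.0, 16.6], [-5.0, 16.5], [5.0, 16.5], [15.0, 16.7], [25.0, 16.8], [35.0, 17.1], [45.0, 17.2], [55.0, 17.3]] top z 111.17830174522202
red 335 [[8.7, -18.0, 59.7], [10.3, -0.2, 61.7], [11.6, 17.3, 63.3]]
strip binframe: x [-57.6 -36.1] z [56.8 78.6] y [-43.1  49.3] z-x med 114.95
-15 -56.7; -5 -56.8; 5 -57.0; 15 -57.4; 25 -57.5; 35 -57.4; 45 -57.5;
```

```bash
sed -i 's/^so=.*/so=np.array([.5288,-.1527,0]); sy=-12.2; X=frame(sy)/' h.py; python3 - <<'E'
from h import *
R,t=tool()
for sp in((20,0,145),(6,0,125),(5,0,112)): row(R,t,toolR(sy,.52),tcp(sp,.52),sp)
E
```

```text
(20, 0, 145) [ 1.59 -7.3   1.29] [ 0.008 -0.005  0.003]
(6, 0, 125) [ 2.63 -9.51  1.28] [ 0.008 -0.005  0.003]
(5, 0, 112) [  3.72 -10.24   1.28] [ 0.008 -0.005  0.003]
```

{"fn": "move_arm", "kwargs": {"steps": [0.4,-2,0.4,0.003,0,0,0,0.8,-4,0.8,0.006,-0.003,0.002,0,1.2,-6,1.1,0.008,-0.005,0.003,0,1.6,-7.3,1.25,0.008,-0.005,0.003,0,2.2,-8.6,1.25,0.008,-0.005,0.003,0,2.6,-9.5,1.25,0.008,-0.005,0.003,0,2.6,-9.5,1.25,0.008,-0.005,0.003,0,2.6,-9.5,1.25,0.008,-0.005,0.003,0]}}

```text
time: 6.35
eef_pos: [0.6, -0.1681, 0.191]
tcp_rot: [89.9, 60.0, -12.3]
contact_force: [-0.3, 0.3, -2.7]
gripper_width: 0.009
```

```bash
python3 - <<'E'
from h import *
o=observe();R,t=tool(o);print(o['time'],o['contact_force'],o['wrist_torque'],o['joints'].round(0)); print(binpose(R,t))
p=relmeas(o); cv2.imwrite("pics/w5.png",p[:,:,::-1])
for sp in((5,0,112),(5,0,104),(5,0,100)): row(R,t,toolR(sy,.52),tcp(sp,.52),sp)
E
```

```text
6.35 [-0.25291794  0.28967649 -2.65670552] [ 1.18027390e-01  3.59424822e-01 -1.77257314e-04] [-26.  19. 103.  14.  30. -24.]
('strip', array([ 7.100e+00, -1.000e-01,  1.264e+02]), 'bin', array([ 8.32e+01, -1.00e-01,  1.07e+02]), 'tip', np.float64(0.523), 'rot', [[0.866, 0.0, -0.499], [0.0, 1.0, 0.001], [0.499, -0.001, 0.866]])
green 2620 [[0.6, -58.8, 96.4], [3.4, 46.1, 99.8], [16.0, 63.3, 110.8]] z-x [95.1 96.3 97.4]
edge x(y) [[-65.0, 3.8], [-55.0, 3.9], [-45.0, 3.9], [-35.0, 3.9], [-25.0, 3.9], [-15.0, 3.9], [-5.0, 3.9], [5.0, 3.9], [15.0, 3.9], [25.0, 4.0], [35.0, 4.0], [45.0, 16.2], [55.0, 16.1], [65.0, 15.8]] top z 110.6424605937612
strip binframe: x [-58.3 -36.1] z [56.3 78.6] y [-43.7  49.6] z-x med 114.97
-15 -58.1; -5 -58.2; 5 -57.7; 15 -58.0; 25 -58.1; 35 -57.9; 45 -57.8; 
(5, 0, 112) [ 1.17 -0.9  -0.  ] [ 0.     0.001 -0.003]
(5, 0, 104) [ 1.86 -1.3  -0.  ] [ 0.     0.001 -0.003]
(5, 0, 100) [ 2.21 -1.5  -0.  ] [ 0.     0.001 -0.003]
```

View pics/w5.png

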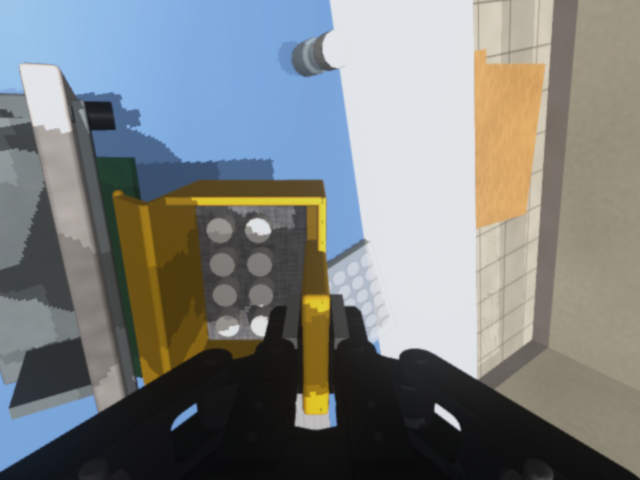

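The strip lies over the groove, with green visible between the plate and the strip edge at about (118,170), and it is parallel to the cleat. I'll lower it slowly.

{"fn": "move_arm", "kwargs": {"steps": [0.3,-0.3,0,0,0,0,0,0.6,-0.6,0,0,0,0,0,0.9,-0.75,0,0,0,0,0,1.17,-0.9,0,0,0,0,0,1.35,-1.0,0,0,0,0,0,1.52,-1.1,0,0,0,0,0,1.69,-1.2,0,0,0,0,0,1.69,-1.2,0,0,0,0,0,1.69,-1.2,0,0,0,0,0]}}

```text
time: 7.3
eef_pos: [0.5973, -0.1681, 0.17]
tcp_rot: [89.9, 60.1, -12.3]
contact_force: [0.2, 0.3, -2.5]
gripper_width: 0.0091
```

```bash
python3 - <<'E'
from h import *
o=observe();R,t=tool(o);print(o['time'],o['contact_force'],o['wrist_torque'],o['joints'].round(0)); print(binpose(R,t)); relmeas(o)
for sp in((5,0,102),(5,0,100)): row(R,t,toolR(sy,.52),tcp(sp,.52),sp)
E
```

```text
7.3 [ 0.21766781  0.3254634  -2.48728225] [ 0.14149345  0.51207965 -0.03125658] [-26.  20. 105.  16.  27. -26.]
('strip', array([  4.4,  -0.6, 105.4]), 'bin', array([80.5, -0.7, 86. ]), 'tip', np.float64(0.522), 'rot', [[0.867, 0.001, -0.499], [-0.0, 1.0, 0.001], [0.499, -0.001, 0.867]])
green 1592 [[0.6, 14.1, 96.7], [8.4, 55.5, 105.0], [16.3, 63.8, 111.2]] z-x [94.9 96.5 97.5]
edge x(y) [[25.0, 1.2], [35.0, 1.3], [45.0, 16.4], [55.0, 16.1], [65.0, 15.9]] top z 110.97568166077127
strip binframe: x [-62.6 -36.1] z [49.5 78.5] y [-44.5  49.5] z-x med 114.96
-15 -62.3; -5 -58.6; 5 -58.8; 15 -58.6; 25 -58.6; 35 -58.2; 45 -58.4; 
(5, 0, 102) [ 0.34 -0.12 -0.06] [-0.     0.001 -0.002]
(5, 0, 100) [ 0.52 -0.22 -0.06] [-0.     0.001 -0.002]
```

{"fn": "move_arm", "kwargs": {"steps": [0.09,-0.05,-0.05,0,0,0,0,0.17,-0.1,-0.05,0,0,0,0,0.26,-0.15,-0.05,0,0,0,0,0.35,-0.2,-0.05,0,0,0,0,0.35,-0.2,-0.05,0,0,0,0,0.35,-0.2,-0.05,0,0,0,0]}}

```text
time: 7.95
eef_pos: [0.5973, -0.1674, 0.1666]
tcp_rot: [89.9, 60.1, -12.3]
contact_force: [-4.7, 1.2, 6.2]
gripper_width: 0.0086
```

```bash
python3 - <<'E'
from h import *
o=observe();R,t=tool(o);print(o['time'],o['contact_force'],o['wrist_torque']); print(binpose(R,t))
E
```

```text
7.95 [-4.65117044  1.23278059  6.16897287] [0.5250241  1.31135571 0.31222463]
('strip', array([  4.3,   0. , 102. ]), 'bin', array([80.4, -0. , 82.6]), 'tip', np.float64(0.523), 'rot', [[0.867, 0.0, -0.499], [0.0, 1.0, 0.001], [0.499, -0.001, 0.867]])
```

Contact is felt: +8.7 N vertical, and the slope pushes the strip toward the plate. I'll slide it 2–3 mm toward the plate to seat it in the groove.

{"fn": "move_arm", "kwargs": {"steps": [-0.03,-0.05,0,0,0,0,0,-0.05,-0.09,0,0,0,0,0,-0.08,-0.13,0,0,0,0,0,-0.1,-0.17,0,0,0,0,0,-0.13,-0.22,0,0,0,0,0,-0.13,-0.22,0,0,0,0,0,-0.13,-0.22,0,0,0,0,0]}}

```text
time: 8.65
eef_pos: [0.5962, -0.1675, 0.1673]
tcp_rot: [89.8, 59.9, -12.4]
contact_force: [3.4, 2.0, 5.3]
gripper_width: 0.0088
```

```bash
python3 - <<'E'
from h import *
o=observe();R,t=tool(o);print(o['time'],o['contact_force'],X.T@o['contact_force'],o['wrist_torque']); print(binpose(R,t))
E
```

```text
8.65 [3.36087798 1.9805243  5.26202692] [2.86644166 2.64603278 5.26202692] [ 0.60818938 -0.57753193  0.53382273]
('strip', array([  3.5,  -0.3, 102.4]), 'bin', array([79.6, -0.4, 83.3]), 'tip', np.float64(0.526), 'rot', [[0.865, 0.001, -0.502], [-0.0, 1.0, 0.002], [0.502, -0.002, 0.865]])
```

Force now pushes off the plate and upward, so the strip is seated in the groove. I'll rotate the bin down about the strip edge.

```bash
python3 - <<'E'
from h import *
o=observe();R,t=tool(o)
sp=(3.5,0,102.4)
for tip in(.48,.44,.4,.36,.32,.28,.25,.2): row(R,t,toolR(sy,tip),tcp(sp,tip),tip)
E
```

```text
0.48 [ 0.42  0.1  -0.03] [-0.     0.002 -0.046]
0.44 [ 0.78  0.17 -0.03] [-0.     0.002 -0.086]
0.4 [ 1.14  0.22 -0.03] [-0.     0.002 -0.126]
0.36 [ 1.51  0.26 -0.03] [-0.001  0.002 -0.166]
0.32 [ 1.88  0.28 -0.03] [-0.001  0.002 -0.206]
0.28 [ 2.25  0.3  -0.03] [-0.001  0.002 -0.246]
0.25 [ 2.52  0.29 -0.03] [-0.001  0.002 -0.276]
0.2 [ 2.98  0.27 -0.03] [-0.001  0.002 -0.326]
```

{"fn": "move_arm", "kwargs": {"steps": [0.22,0.05,0,0,0,-0.023,0,0.42,0.1,0,0,0,-0.046,0,0.6,0.14,0,0,0,-0.066,0,0.78,0.17,0,0,0,-0.086,0,0.96,0.2,0,0,0,-0.106,0,1.14,0.22,0,0,0,-0.126,0,1.33,0.24,0,0,0,-0.146,0,1.51,0.26,0,0,0,-0.166,0,1.7,0.27,0,0,0,-0.186,0,1.88,0.28,0,0,0,-0.206,0,1.88,0.28,0,0,0,-0.206,0]}}

```text
time: 9.75
eef_pos: [0.6078, -0.1702, 0.152]
tcp_rot: [89.7, 71.7, -12.5]
contact_force: [1.5, -0.1, 6.8]
gripper_width: 0.0091
```

```bash
python3 - <<'E'
from h import *
o=observe();R,t=tool(o);print(o['time'],X.T@o['contact_force'],X.T@o['wrist_torque'],o['gripper_width']); print(binpose(R,t)); 
sp=(3.5,0,102.4)
for tip in(.28,.24,.2,.16): row(R,t,toolR(sy,tip),tcp(sp,tip),tip)
E
```

```text
9.75 [1.46913081 0.1655847  6.81483647] [ 0.40012872 -0.01437     0.41690056] 0.009083711099392208
('strip', array([  3.5,  -0.5, 102. ]), 'bin', array([74.1, -0.6, 67.6]), 'tip', np.float64(0.319), 'rot', [[0.95, 0.001, -0.314], [-0.0, 1.0, 0.002], [0.314, -0.002, 0.95]])
0.28 [ 0.31  0.1  -0.04] [-0.     0.002 -0.039]
0.24 [ 0.67  0.17 -0.04] [-0.     0.002 -0.079]
0.2 [ 1.03  0.22 -0.05] [-0.     0.002 -0.119]
0.16 [ 1.4   0.27 -0.05] [-0.     0.002 -0.159]
```

{"fn": "move_arm", "kwargs": {"steps": [0.16,0.05,0,0,0,-0.02,0,0.31,0.1,0,0,0,-0.039,0,0.49,0.14,0,0,0,-0.059,0,0.67,0.17,0,0,0,-0.079,0,0.85,0.2,0,0,0,-0.099,0,1.03,0.22,0,0,0,-0.119,0,1.22,0.25,0,0,0,-0.139,0,1.4,0.27,0,0,0,-0.159,0,1.4,0.27,0,0,0,-0.159,0]}}

```text
time: 10.65
eef_pos: [0.6141, -0.1716, 0.139]
tcp_rot: [89.5, 80.9, -12.8]
contact_force: [3.4, -0.6, 6.9]
gripper_width: 0.0094
```

```bash
python3 - <<'E'
from h import *
o=observe();R,t=tool(o);print(o['time'],X.T@o['contact_force'],X.T@o['wrist_torque'],o['gripper_width']); print(binpose(R,t)); 
sp=(3.5,0,102.4)
for tip in(.12,.08,.04,0): row(R,t,toolR(sy,tip),tcp(sp,tip),tip)
E
```

```text
10.65 [3.4595533  0.11000882 6.89208594] [ 0.21025429 -0.4455815   0.3531564 ] 0.009364553126903177
('strip', array([  3. ,  -0.4, 102. ]), 'bin', array([67.1, -0.5, 56.8]), 'tip', np.float64(0.158), 'rot', [[0.988, 0.001, -0.157], [-0.001, 1.0, 0.002], [0.157, -0.001, 0.988]])
0.12 [ 0.31  0.14 -0.04] [-0.001  0.002 -0.038]
0.08 [ 0.67  0.21 -0.04] [-0.001  0.002 -0.078]
0.04 [ 1.04  0.27 -0.04] [-0.001  0.002 -0.118]
0 [ 1.41  0.31 -0.04] [-0.001  0.002 -0.158]
```

{"fn": "move_arm", "kwargs": {"steps": [0.16,0.07,0,0,0,-0.019,0,0.31,0.14,0,0,0,-0.038,0,0.49,0.17,0,0,0,-0.058,0,0.67,0.21,0,0,0,-0.078,0,0.67,0.21,0,0,0,-0.078,0]}}

```text
time: 11.15
eef_pos: [0.6168, -0.1721, 0.1319]
tcp_rot: [89.1, 85.5, -13.1]
contact_force: [5.1, -1.5, 4.3]
gripper_width: 0.0089
```

```bash
python3 - <<'E'
from h import *
o=observe();R,t=tool(o);print(o['time'],X.T@o['contact_force'],X.T@o['wrist_torque'],o['gripper_width']); print(binpose(R,t)); 
sp=(3.5,0,102.4)
for tip in(.04,0,-.02): row(R,t,toolR(sy,tip),tcp(sp,tip),tip)
E
```

```text
11.15 [ 5.24761659 -0.36407423  4.28505099] [ 0.09059021 -0.51042533  0.28758707] 0.008875403861232251
('strip', array([  3. ,  -0.3, 101.8]), 'bin', array([63.3, -0.4, 51.6]), 'tip', np.float64(0.078), 'rot', [[0.997, 0.001, -0.078], [-0.001, 1.0, 0.001], [0.078, -0.001, 0.997]])
0.04 [ 0.29  0.14 -0.04] [-0.001  0.001 -0.038]
0 [ 0.65  0.21 -0.04] [-0.001  0.001 -0.078]
-0.02 [ 0.83  0.24 -0.04] [-0.001  0.001 -0.098]
```

{"fn": "move_arm", "kwargs": {"steps": [0.15,0.07,0,0,0,-0.019,0,0.29,0.14,0,0,0,-0.038,0,0.47,0.18,0,0,0,-0.058,0,0.65,0.21,0,0,0,-0.078,0,0.65,0.21,0,0,0,-0.078,0,0.65,0.21,0,0,0,-0.078,0]}}

```text
time: 11.75
eef_pos: [0.6184, -0.1724, 0.1258]
tcp_rot: [-37.3, 89.9, -139.5]
contact_force: [1.7, -0.2, 5.3]
gripper_width: 0.0088
```

```bash
python3 - <<'E'
from h import *
o=observe();R,t=tool(o);print(o['time'],X.T@o['contact_force'],X.T@o['wrist_torque'],o['gripper_width']); print(binpose(R,t)); 
p=relmeas(o)
f,d=imaging.camera("scene"); a=f[185:285,230:363]
cv2.imwrite("pics/s6.png",np.hstack([cv2.resize(a,(480,361),interpolation=cv2.INTER_CUBIC),cv2.resize(p,(320,240))if 0 else cv2.resize(p[:361,:320],(320,361))])[:,:,::-1])
E
```

```text
11.75 [1.68360979 0.12234057 5.30401965] [-0.00248825 -0.48591596  0.36102576] 0.008829019487327752
('strip', array([  2.5,  -0.3, 102.7]), 'bin', array([58.7, -0.4, 47.9]), 'tip', np.float64(-0.001), 'rot', [[1.0, 0.001, 0.001], [-0.001, 1.0, 0.001], [-0.001, -0.001, 1.0]])
green 912 [[0.5, 48.7, 97.1], [12.3, 56.8, 108.0], [17.0, 64.3, 111.1]] z-x [92.3 96.3 96.9]
edge x(y) [[45.0, 17.0], [55.0, 16.9], [65.0, 16.8]] top z 110.96877453532076
strip binframe: x [-58.5 -36.1] z [55.3 78. ] y [-45.   49.4] z-x med 114.07
-15 -57.9; -5 -58.0; 5 -58.3; 15 -58.4; 25 -58.3; 35 -58.4; 45 -58.2;
```

View pics/s6.png

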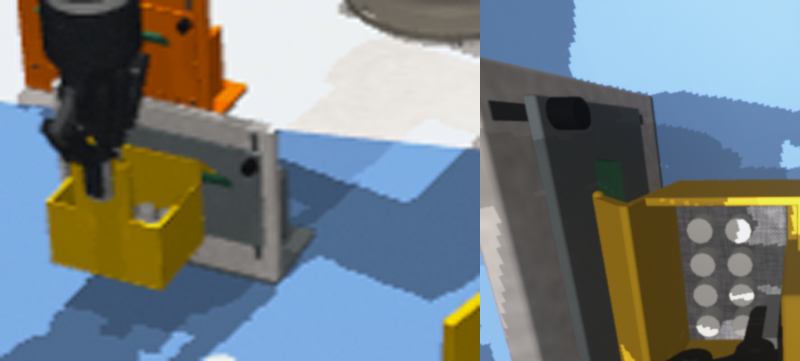

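Scene and wrist views show the bin level and flush in front of the plate, with the strip on the cleat at about (205,170). I'll give a small extra press to confirm the snap before opening.

{"fn": "move_arm", "kwargs": {"steps": [0.1,0,0,0,0,-0.01,0,0.2,0,0,0,0,-0.02,0,0.2,0,0,0,0,-0.02,0,0.2,0,0,0,0,-0.02,0]}}

```text
time: 12.25
eef_pos: [0.6186, -0.1725, 0.1255]
tcp_rot: [-85.6, 88.9, 172.2]
contact_force: [-3.3, -0.3, 13.0]
gripper_width: 0.009
```

```bash
python3 - <<'E'
from h import *
o=observe();R,t=tool(o);print(o['time'],X.T@o['contact_force'],X.T@o['wrist_torque'],o['gripper_width']); print(binpose(R,t)); 
E
```

```text
12.25 [-3.1551647  -0.96801068 13.03350386] [ 0.08662645 -0.46553798  0.40839498] 0.00903669242199125
('strip', array([  2.3,  -0.3, 104. ]), 'bin', array([57.4, -0.4, 48.2]), 'tip', np.float64(-0.019), 'rot', [[1.0, 0.001, 0.019], [-0.001, 1.0, 0.001], [-0.019, -0.001, 1.0]])
```

The bin has hit a stiff stop: 8 N more for 0.3 mm of travel, which fits the lip end against the plate. I'll unload and open gently.

{"fn": "move_arm", "kwargs": {"steps": [-0.15,0,0,0,0,0.01,0,-0.3,0,0,0,0,0.02,0,-0.3,0,0,0,0,0.02,0,-0.3,0,0,0,0,0.02,0.6,-0.3,0,0,0,0,0.02,1,-0.3,0,0,0,0,0.02,1.4,-0.3,0,0,0,0,0.02,2,-0.3,0,0,0,0,0.02,3,-0.3,0,0,0,0,0.02,4,-0.3,0,0,0,0,0.02,4], "grip_force": 20}}

```text
time: 13.25
eef_pos: [0.6187, -0.1722, 0.1271]
tcp_rot: [50.2, 89.9, -52.0]
contact_force: [-0.2, -0.3, 0.1]
gripper_width: 0.0398
```

```bash
python3 - <<'E'
from h import *
o=observe();R,t=tool(o);print(o['time'],X.T@o['contact_force'],o['gripper_width']); print(binpose(R,t)); relmeas(o)
E
```

```text
13.25 [-0.10923716 -0.32241267  0.12055995] 0.0397724213874202
('strip', array([  2.8,   0. , 103.8]), 'bin', array([59.1, -0.1, 49. ]), 'tip', np.float64(0.001), 'rot', [[1.0, 0.001, -0.001], [-0.001, 1.0, 0.001], [0.001, -0.001, 1.0]])
green 905 [[0.7, 48.7, 97.2], [12.2, 56.8, 107.9], [17.0, 64.2, 111.2]] z-x [92.4 96.3 96.9]
edge x(y) [[45.0, 17.1], [55.0, 16.8], [65.0, 16.7]] top z 111.09117791468061
strip binframe: x [-58.8 -36.1] z [54.2 77.1] y [-30.6  49.2] z-x med 113.32
-15 -58.3; -5 -58.5; 5 -58.5; 15 -58.6; 25 -58.4; 35 -58.7; 45 -58.6;
```

{"fn": "move_arm", "kwargs": {"steps": [-2,0,0,0,0,0,4,-5,0,0,0,0,0,4,-9,0,0,0,0,0,4,-13,0,0,0,0,0,4,-13,0,0,0,0,0,4,-13,0,0,0,0,0,4]}}

```text
time: 13.9
eef_pos: [0.6189, -0.1722, 0.258]
tcp_rot: [68.8, 89.8, -33.5]
contact_force: [-0.6, 0.7, -0.9]
gripper_width: 0.0399
```

```bash
python3 - <<'E'
from h import *
o=observe();R,t=tool(o);print(o['time'],o['contact_force'],t)
W,y,p=wcloud(); L=((W@R.T+t-so)@X)*1e3
S=L[y&(L[...,0]<130)&(L[...,0]>-10)&(abs(L[...,1])<70)]
for a,b in((150,165),(128,136),(108,117)):
    q=S[(S[:,2]>a-5)&(S[:,2]<b)]
    if len(q)>10: print(a,len(q),q.mean(0).round(1),cv2.minAreaRect(q[:,:2].astype(np.float32)))
# side rim flatness: z of +-y side rims vs x
q=S[(S[:,2]>103)&(S[:,2]<118)&(abs(abs(S[:,1])-48.5)<2.5)&(S[:,0]>28)&(S[:,0]<88)]
q=q[abs(q[:,2]-np.median(q[:,2]))<4]; print('rim',len(q),np.median(q[:,2]),np.polyfit(q[:,0],q[:,2],1))
f,d=imaging.camera("scene"); a=f[185:285,230:363]
cv2.imwrite("pics/s7.png",np.hstack([cv2.resize(a,(480,361),interpolation=cv2.INTER_CUBIC),cv2.resize(p[:,:],(320,240))[:240] if 0 else cv2.copyMakeBorder(cv2.resize(p,(320,240)),0,121,0,0,cv2.BORDER_CONSTANT)])[:,:,::-1])
E
```

```text
13.9 [-0.58206507  0.66900323 -0.91298145] [ 0.61885423 -0.1722136   0.25797417]
150 909 [ 91.7   1.3 155.6] ((91.58306121826172, -0.6065711975097656), (9.014289855957031, 49.94870376586914), 0.1266413778066635)
128 1036 [ 26.2   3.3 125.3] ((57.474449157714844, -0.802764892578125), (76.58578491210938, 99.45845794677734), 0.35118088126182556)
108 2921 [ 31.1   3.7 109.2] ((47.980464935302734, -4.271965026855469), (96.02320098876953, 109.55766296386719), 0.05126790702342987)
rim 676 107.5294188862878 [5.81349325e-03 1.06931937e+02]
```

View pics/s7.png

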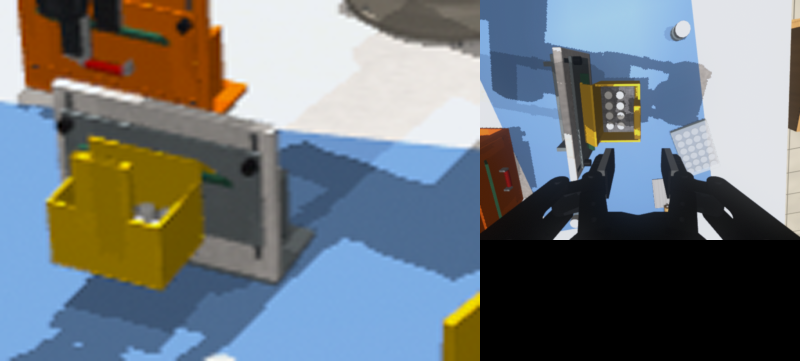

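The released bin hangs level and flush, centred on the stand, and the gripper is clear. I'm handing in.

```bash
python3 -c "
from bench import arm; print(arm.finish_job())"
```

```text
the job is handed in; nothing more can be done
None
```

The yellow bin nearest the robot's base now hangs released on the white stand, and I handed the job in at about 14 s of the 61 s allowed. The hand-in reports no verdict.

**What I did:** I gripped the bin by its tab and tipped it 0.52 rad. I lowered it until the strip touched the cleat, at about 9 N, then slid it against the plate. I turned it level about the strip edge. A small extra press met a stiff stop, which I took as the lip snapped in. Then I unloaded, opened the gripper and backed off upward.

**Last checks, from the wrist camera:**

| Quantity | Measured | Required |
|---|---|---|
| Level (rim slope) | about 0.006 rad | below 0.045 rad |
| Square to the stand | within about 0.006 rad | below 0.05 rad |
| Origin out from the face | about 58.6 mm | 55 to 63 mm |
| Off the stand's middle | about -0.7 mm | within 15 mm |
| Underside height | about 47.5 mm | 37 to 69 mm |

- **Force and bystanders:** The highest wrist reading I saw was 13 N, against the 120 N limit. I didn't touch any bystander, but I did not measure their positions again afterwards.
- **Cleat offset:** The camera put it at about -4 to -5.5 mm. By feel it came out between -5 and -7 mm, a disagreement of up to about 3 mm that did not affect the fit.
- **Roller not seen:** The lip behind the roller was never directly visible. I inferred the snap from the stiff stop and from the bin staying level after release.

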